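# Free the sagging crate bolt and hold the gate ajar

## Task

The barrel bolt on the stock crate's gate hangs from its last screw, so its notched end has dropped over the bent-up lip of the keeper. Take it by the black knob, lift it over the lip while drawing it back clear of the keeper, then pull the spring-loaded gate ajar until its free edge stands about 10 cm out from the post. Finish there, still holding the gate ajar yourself with the bolt drawn back, so that a colleague can reach in for a stone, and leave the stones and tools on the bench and on the crate as they lie.

Things in the scene. Friction and masses are not known exactly. Their poses are not given: they have to be found in the camera images.
- crate: slatted wooden stock crate fixed to the bench, 300 mm deep (its x), 400 mm wide (its y), 205 mm high; origin at the centre of its underside, its gated front is the plane x = -150 mm and faces roughly the robot's right-hand side; x points from front to back, y along the front from the gate's hinges (far from the robot) to its latch post (near the robot), z up. The gate opening lies between two 36 mm posts; a board roof covers the top (193 to 205 mm high, flush with the front)
- hinge (a point): point on the gate's vertical hinge axis, at the front face of the crate beside its -y post, 165 mm above the bench; it does not move with the gate. Its axes are those of the crate
- gate (a joint): gate angle in rad: 0 shut, growing as the free edge swings out of the crate's front (seen from above the gate turns counterclockwise), up to 1.5. Springs in the hinges pull it shut with 0.6 N m when shut and 1.0 N m at 0.3 rad. The gate is an oak frame with steel bars, 18 mm thick, 320 mm wide, from 22 to 185 mm high, its front flush with the posts; the free edge is 322 mm from the hinge axis, so 0.31 rad puts it 10 cm out
- gate_edge (a point): top front corner of the gate's free edge (185 mm above the bench); moves with the gate, its axes are the gate's: x into the crate when shut, y along the gate away from the hinge
- barrel (a joint): tilt of the barrel bolt (plate, guides and bolt together) about its one remaining screw, in rad: 0 hanging down at its lowest (its free end 0.08 rad below level), 0.08 level, at most 0.14; about 0.035 is needed for the bolt's end to pass over the lip, and in the keeper it can go up to about 0.1. Swings freely and drops back when let go; lifting it takes 2 to 5 N at the knob
- screw (a point): the screw at the rear end of the bolt plate, on the gate's front face, about which the barrel bolt tilts; 165 mm above the bench, 113 mm from the knob's stem along the gate when the bolt is shot
- bolt (a joint): how far the bolt is drawn back through its guides (towards the hinge side), in m: 0 to 0.003 shot, 0.045 fully drawn; its end leaves the keeper at about 0.027. Stays where it is left (about 1.5 N of friction). While it hangs down, the keeper's lip stops it at about 0.004
- knob (a point): centre of the black knob of the bolt, a cylinder 20 mm across and 24 mm long whose axis stands straight out from the gate (local x); centre 46 mm in front of the gate's face and about 156 mm above the bench at the start, 49 mm below the top of the roof. It is carried on a 10 mm stem and stands 9 mm clear in front of the guides, with free space on both sides along the gate, above and below. It moves with the bolt; its axes are the bolt's: y along the bolt towards its free end
- nose (a point): free end of the 16 mm bolt, on its axis. A notch 12 mm long and 6 mm deep is cut in its underside from 21 to 34 mm behind this end
- lip (a point): top edge of the keeper's bent-up lip, a 3 mm steel tongue across the gate-side mouth of the keeper, which stands in the bolt's notch. The keeper is a closed strap loop 20 mm wide on the post of the crate (dark rusty steel, inside 37 mm high), which the bolt's end can leave only along the bolt; the lip rises 9 mm above its floor
- nodule_a_mid (a point): middle (24 mm up) of a dark flint lump about 90 mm across, 48 mm high, loose on the bench; leave alone
- nodule_b_mid (a point): middle (28 mm up) of a grey and cream flint lump about 110 mm across, 55 mm high, loose on the bench; leave alone
- nodule_c_mid (a point): middle (22 mm up) of a dark and cream flint lump about 85 mm across, 43 mm high, loose on the crate's roof; leave alone
- hammerstone_mid (a point): middle (22 mm up) of a rounded brown pebble 68 mm across, 44 mm high, loose on the bench; leave alone
- billet_mid (a point): middle (90 mm up) of an upright turned wooden billet, 60 mm across at its foot, 183 mm high, loose on the bench; leave alone
- brush_mid (a point): middle (20 mm up) of a wooden bench brush 150 x 34 x 40 mm, loose on the bench; leave alone

How it is judged (in metres and radians):
On the way, in this order (a step that is already met when the one before it is completed fails the run):
1. the bolt is drawn clear of the keeper, with the gate still all but shut (value of joint bolt above 0.025 m and value of joint gate below 0.12 rad).
2. the gate is pulled ajar (value of joint gate above 0.19 rad), for 0.2 s.
At the end, for the whole second after the job is handed in: Through the last second the gate stands still with its free edge 68 to 140 mm out from its shut place (0.21 to 0.44 rad), held by the fingers (they press on the gate or its bolt with more than 1 N), and the bolt is drawn back by more than 25 mm, clear of the keeper (value of joint gate between 0.21 and 0.44 rad and velocity of joint gate between -0.05 and 0.05 rad/s and value of joint bolt above 0.025 m and contact force between the fingers and gate above 1 N); the arm keeps its last pose, push and grip.
It fails at once if a loose stone or tool on the bench or on the crate's roof is shifted by more than 25 mm (distance of any of nodule_a_mid, nodule_b_mid, nodule_c_mid, hammerstone_mid, billet_mid, brush_mid from where it was at the start of the episode above 0.025 m).
It also fails if it takes over 32 s, if anything falls off the work surface, if the arm or the gripper's body presses on something with over 40 N, if the wrist force passes 120 N, or if a joint passes its speed limit or range.

## Robot

A 6-joint arm with a two-finger parallel gripper is mounted at the origin on the work surface. World frame = base frame: x ahead of the robot, y to its left, z up, the work surface at z = 0. Lengths are in m, angles in degrees, forces in N, time in s.
With the tool pointing down it reaches from about 0.4 to 0.825 m from the base axis. Payload 7 kg.
Tool frame: the origin (TCP) lies at the very end of the fingers, on their centre line; the grasp point (between the pads) lies 19 mm behind it; y points along the fingers, x is the direction in which the jaws open and shut, and the axes are right-handed (so a half turn about y gives the same grasp; the last joint's range is limited). The gripper opens to 88 mm and grips with 3 to 60 N. Pads are 19 mm wide; open, the fingers measure 130 mm over their backs; the gripper's body (78 mm by 193 mm) begins 47 mm behind the grasp point.
Start: joints at [88.012, 20.546, 0.682, 0, -70.136, -16.507], TCP at [0.214, 0.64, 0.227] pointing down, gripper open.
Joint ranges: [-176.03, 176.03], [-82.01, 121.73], [-58.28, 71.71], [-173.87, 95.51], [-174.79, -0.11], [-173.66, 173.66]. Speed limits (degrees/s): [136.94, 136.94, 172.46, 180, 180, 180].

## Interface

Orientations are given as [roll, pitch, yaw] about the fixed x, y, z axes, in that order (R = Rz(yaw) Ry(pitch) Rx(roll)).
In Python, from plant import ctrl gives the robot as it stands.
- The arm moves only by the shell command python3 -m crank 'ROWS'. ROWS is JSON, a list that holds one entry, the list of rows, each a list of 5 numbers: the closure, from -1 (fully open) to 1 (shut), then the shift along the tool's x, y, z in mm, then the turn about the tool's y in rad. In form: [[[claw, x, y, z, turn], ...]]. A call has 1 to 12 rows; each row is the pose to reach, as a shift and turn from the pose commanded when the call began, along the tool's axes at that moment; what a row does not reach only later rows make up. A row lasts 1/8 s, in which the tool goes at most 62.5 mm and 10.7 degrees, less where a joint would pass 70% of its speed; a pose out of reach is approached as far as the arm can. A call with a gripper value outside its range is refused whole. The fingers move at their own pace and stop on an object; the grip force is fixed at half the most. Time passes only in rows, so rows that repeat a pose let the fingers close. It gives the time, the measured TCP pose, the force and the opening at its end, in the units of the state.
- ctrl.get_obs(): the state, without advancing time (a new reading comes with each control period).
- ctrl.snapshot(name): name is "side" or "top" or "wrist"; returns the picture (480x640x3 uint8, red, green, blue); there is no depth.
- ctrl.camera_model(name): a dict with "fx", "fy", "cx", "cy" (pixels), "origin" and "orientation" of the camera in the world; the wrist camera has in their place "hand_eye" (4x4, takes a point from camera to tool coordinates, whose origin is the TCP and whose axes are the tool frame's). Camera axes: x right, y down, z forward; pixel columns grow to the right and rows downward; lengths in m; the calibration is good to about 2 mm. The wrist camera is an equidistant fisheye: a pixel r from the principal point sees the ray r / f radians off the axis. A picture is of the moment at which its call begins: read the wrist's pose just before it. camera_model takes no time and is no camera call.
- ctrl.close_job(): hands the job in, once; it reports no verdict.
Trained networks look in the newest picture that a camera, given by its name, has taken for a name from the list of things; names that differ only in an ending like _2 or _b are one class to them, and where a whole thing is asked for, a point or a joint stands for the part that bears it (a point fixed in the world has none). Each returns a list of dicts, best first, with "confidence" (0 to 1); they miss things now and then, are a little off and sometimes report something else, mostly with a low value. They report only what shows in the picture. A call takes as long as a camera call.
- ctrl.find_in(camera, name): "extent" ([left, top, width, height] in pixels, round what is visible of it).
The state is a dict: "clock": time; "joint_pos": joint angles; "qvel": joint speeds; "tau": joint torques, N m; "tool_pos": TCP position; "orientation": TCP orientation; "force": force on the tool from outside, world axes, zero at the start; "moment": the same for the moment, N m; "opening": finger opening in m.
Only numpy, scipy, OpenCV 4.12 (cv2) and the standard library are available. Lean on these libraries where they do the work, as an engineer would, in place of code of your own. Each camera call takes 0.05 s, during which the arm holds its last target.

## Working session

There is one attempt and no reset: what is moved stays moved. The work goes in short steps, Python scripts to look and compute and a shell command to move; the robot and the scene stay as the last step left them, time stands still between calls to the robot, and variables do not carry over. Pictures are saved under pics/ and viewed, and the job is handed in when it is done.

```bash
ls; mkdir -p pics
python3 - <<'E'
from plant import ctrl
import cv2, json
print(ctrl.get_obs())
for n in ["side","top","wrist"]:
    im=ctrl.snapshot(n); cv2.imwrite(f"pics/a_{n}.png",im[:,:,::-1])
    print(n,ctrl.camera_model(n))
    for k in ["knob","nose","gate_edge","hinge","screw","lip","crate"]:
        try: print(k,[(d['extent'],round(d['confidence'],2)) for d in ctrl.find_in(n,k)[:2]])
        except Exception as e: print(k,e)
print(ctrl.get_obs()['clock'])
E
```

```text
pics
{'clock': 0.0, 'joint_pos': array([ 8.80123548e+01,  2.05902485e+01,  6.33195507e-01, -1.86034393e-02,
       -7.01336626e+01, -1.65072151e+01]), 'qvel': array([-0.02756762, -0.02304817,  0.0458402 ,  0.02223662, -0.00385194,
        0.05501522]), 'tau': array([-9.36232118e-05, -5.82706690e+01,  2.93049252e+01,  6.99691057e+00,
        7.10588458e-03, -1.45639988e-04]), 'tool_pos': array([0.21399979, 0.63967503, 0.22563644]), 'orientation': array([-8.99909897e+01, -9.19460079e-02, -1.08501203e+02]), 'force': array([ 0.45160097, -0.196282  ,  1.02852651]), 'moment': array([ 0.04708099,  0.01577846, -0.03046108]), 'opening': 0.08754217929224374}
side {'fx': 434.4522813906153, 'fy': 434.4522813906153, 'cx': 317.25884364558095, 'cy': 239.56335408282914, 'origin': array([ 0.15574133, -0.5995131 ,  0.75217363]), 'orientation': array([-127.95281399,   -0.7523347 ,  -33.65660853])}
knob [([266.2, 261.4, 56.7, 41.4], 0.8)]
nose [([265.9, 263.1, 57.3, 39.8], 0.81)]
gate_edge [([268.8, 211.0, 120.8, 116.2], 0.62)]
hinge [([184.3, 153.6, 216.1, 192.1], 0.79), ([266.8, 261.0, 56.8, 39.8], 0.
[... 750 characters left out ...]
7.5, 254.0, 22.9, 51.6], 0.55)]
crate [([188.2, 146.7, 165.2, 183.8], 0.92)]
wrist {'fx': 371.64829954431775, 'fy': 371.64829954431775, 'cx': 317.6810907590892, 'cy': 241.04804533132148, 'hand_eye': array([[ 9.99998879e-01, -1.48627193e-03, -1.82656049e-04,
        -1.01269052e-03],
       [-2.67943528e-04, -2.97605648e-01,  9.54688853e-01,
        -1.58824654e-01],
       [-1.47328672e-03, -9.54687734e-01, -2.97605713e-01,
         8.25741712e-02],
       [ 0.00000000e+00,  0.00000000e+00,  0.00000000e+00,
         1.00000000e+00]])}
knob []
nose []
gate_edge []
hinge [([577.7, 0.0, 32.9, 8.3], 0.45)]
screw []
lip [([580.2, 1.8, 30.7, 8.3], 0.69)]
crate [([578.4, 1.3, 34.5, 6.2], 0.71)]
1.2
```

View pics/a_side.png

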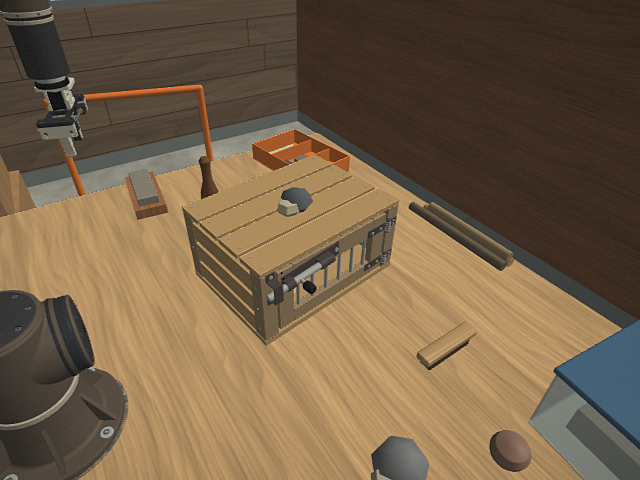

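View pics/a_top.png

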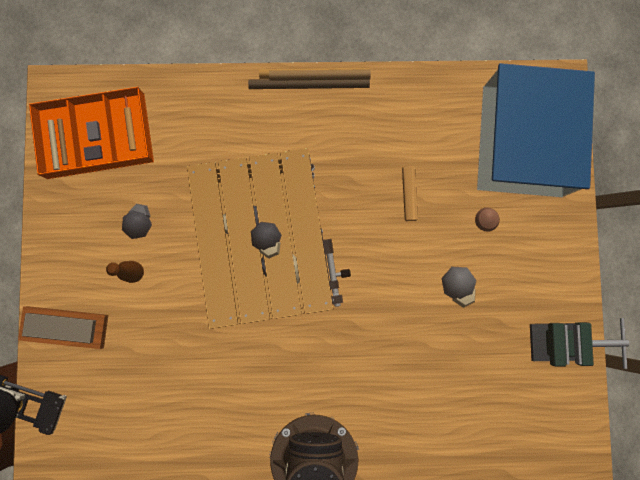

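Run:
```python
import cv2
a=cv2.imread('pics/a_side.png')[200:340,180:410]; cv2.imwrite('pics/a_side_z.png',cv2.resize(a,None,fx=3.4,fy=3.4,interpolation=cv2.INTER_CUBIC))
a=cv2.imread('pics/a_top.png')[140:340,170:380]; cv2.imwrite('pics/a_top_z.png',cv2.resize(a,None,fx=3,fy=3,interpolation=cv2.INTER_CUBIC))
```

```text
(no output)
```

View pics/a_side_z.png

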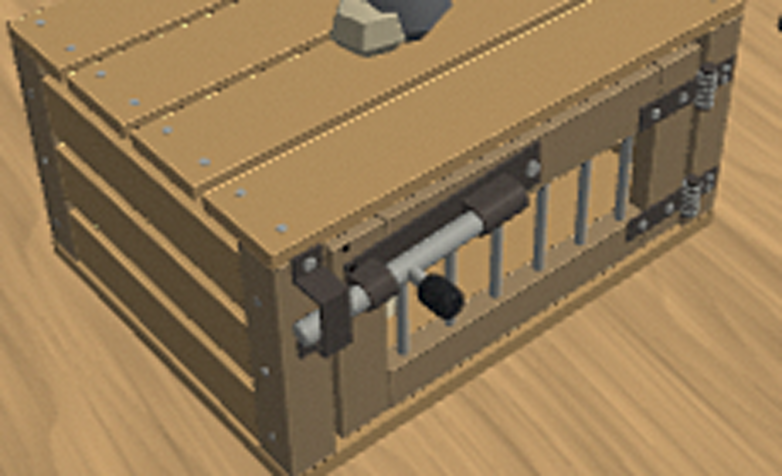

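View pics/a_top_z.png

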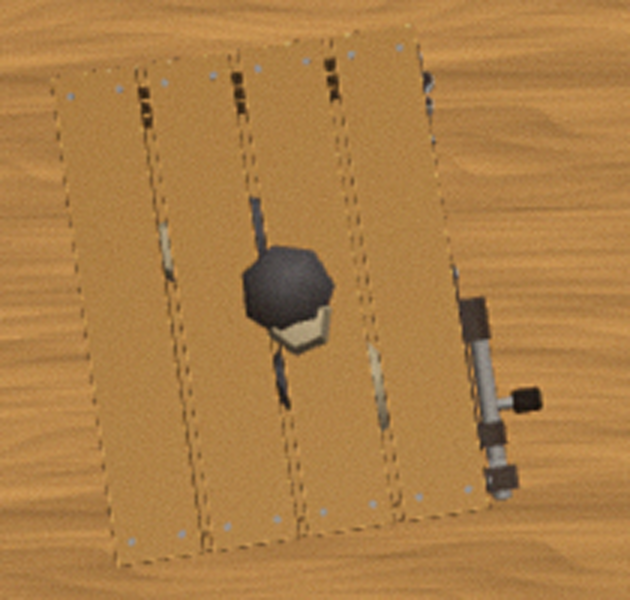

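The side view shows the knob at about (309,287), the bolt lying in the keeper and the gate shut. The top view shows the knob at about (346,273), and the roof front edge running from (308,149) to (333,309).

```bash
cat > h.py <<'E'
import numpy as np
from scipy.spatial.transform import Rotation as Ro
from scipy.optimize import least_squares
from plant import ctrl
def cam(n):
    m=ctrl.camera_model(n); return m,Ro.from_euler('xyz',m['orientation'],degrees=True).as_matrix()
def proj(n,P):
    m,R=cam(n); p=(np.atleast_2d(P)-m['origin'])@R
    return np.c_[m['fx']*p[:,0]/p[:,2]+m['cx'],m['fy']*p[:,1]/p[:,2]+m['cy']]
def tri(s,t,p0=(.4,0,.15)):
    r=least_squares(lambda P:np.r_[proj('side',P)[0]-s,proj('top',P)[0]-t],p0); return r.x,r.fun
def crate(q,L):
    c,s=np.cos(q[2]),np.sin(q[2]); L=np.atleast_2d(L)
    return np.c_[q[0]+c*L[:,0]-s*L[:,1],q[1]+s*L[:,0]+c*L[:,1],L[:,2]]
E
python3 - <<'E'
from h import *
k,r=tri((309.4,287.4),(346,273.3)); print('knob tri',k,r)
C=[(-.15,-.2,.205),(-.15,.2,.205),(.15,.2,.205),(.15,-.2,.205)]
t=np.array([(415,27),(490,508),(118,565),(52,75)])/3+[170,140]
s=np.array([(735,25),(275,262),(12,28)])/3.4+[180,200]
f=lambda q:np.r_[(proj('top',crate(q,C))-t).ravel(),(proj('side',crate(q,C[:3]))-s).ravel()]
b=min((least_squares(f,[.45,.12,a]) for a in np.arange(-3,3.2,.7)),key=lambda z:z.cost)
q=b.x; print(q,np.degrees(q[2]),b.fun.round(1))
# knob in crate
d=k[:2]-q[:2]; a=-q[2]; print('knob in crate',np.cos(a)*d[0]-np.sin(a)*d[1],np.sin(a)*d[0]+np.cos(a)*d[1])
np.save('q.npy',q)
# detector boxes
for n in ('side','top'):
  for nm in ('nodule_c_mid','billet_mid','nodule_a_mid'):
    print(n,nm,[(d['extent'],round(d['confidence'],2)) for d in ctrl.find_in(n,nm)[:2]])
o=ctrl.get_obs();print(o['clock'],o['tool_pos'],o['orientation'])
E
```

```text
knob tri [ 0.48873814 -0.08555335  0.15576077] [-0.06571675  0.00539046  0.04032501 -0.07386382]
[0.57743757 0.12272309 1.70436075] 97.65267792335798 [ 1.3 -0.7  0.9  0.7  0.7  0.5  1.3  0.9  3.9 -7.2 -2.  -0.9 -2.2 -1.2]
knob in crate -0.19460954066019268 0.11564511839369238
side nodule_c_mid [([276.3, 184.5, 35.9, 31.9], 0.88)]
side billet_mid [([198.3, 155.4, 21.9, 43.0], 0.8), ([488.0, 431.1, 44.2, 41.0], 0.37)]
side nodule_a_mid []
top nodule_c_mid [([249.3, 220.8, 36.5, 37.8], 0.68), ([330.3, 255.8, 21.4, 41.1], 0.53)]
top billet_mid [([105.3, 257.7, 42.9, 26.1], 0.88), ([311.3, 164.8, 41.7, 143.1], 0.45)]
top nodule_a_mid [([120.6, 204.2, 28.9, 32.5], 0.93), ([187.6, 145.8, 159.9, 181.2], 0.55)]
1.5 [0.21412558 0.64012175 0.22656161] [-9.00001823e+01  6.40267008e-05 -1.08494677e+02]
```

Run:
```python
from h import *
k,r=tri((309.4,287.4),(346,273.3))
C=[(-.15,-.2,.205),(-.15,.2,.205),(.15,.2,.205),(.15,-.2,.205)]
t=np.array([(415,27),(490,508),(118,565),(52,75)])/3+[170,140]
s=np.array([(275,262),(12,28)])/3.4+[180,200]
f=lambda q:np.r_[(proj('top',crate(q,C))-t).ravel(),(proj('side',crate(q,C[1:3]))-s).ravel()]
b=least_squares(f,[.577,.12,1.7]);q=b.x; print(q,np.degrees(q[2]),b.fun.round(1))
np.save('q.npy',q)
d=k[:2]-q[:2]; a=-q[2]; print('knob in crate',np.cos(a)*d[0]-np.sin(a)*d[1],np.sin(a)*d[0]+np.cos(a)*d[1])
o=ctrl.get_obs(); R=Ro.from_euler('xyz',o['orientation'],degrees=True).as_matrix()
for w in ([.45,.35,.38],[.50,-.12,.38],[k[0],k[1],.26]): print(w,(1000*R.T@(np.array(w)-o['tool_pos'])).round())
```

```text
[0.57920445 0.12351753 1.70896214] 97.91631771125294 [ 0.6 -1.6  0.9 -0.4  0.8  0.   0.6  0.5 -0.8 -1.4 -1.6 -1.3]
knob in crate -0.19461887514175807 0.11839882305169441
[0.45, 0.35, 0.38] [ 200. -153.  316.]
[0.5, -0.12, 0.38] [ 630. -153.  512.]
[np.float64(0.48873813602844984), np.float64(-0.08555335237212801), 0.26] [601. -33. 491.]
```

```bash
python3 -m crank '[[[-1,0,-60,0,0.1],[-1,0,-110,0,0.2],[-1,0,-150,0,0.35],[-1,40,-150,60,0.5],[-1,80,-150,120,0.68],[-1,120,-150,180,0.85],[-1,160,-150,250,1.0],[-1,200,-150,310,1.11],[-1,200,-150,310,1.11]]]'
python3 - <<'E'
from h import *
o=ctrl.get_obs(); R=Ro.from_euler('xyz',o['orientation'],degrees=True).as_matrix()
print(o['clock'],o['tool_pos'],o['orientation'],o['joint_pos'])
for w in ([.50,0.1,.38],[.489,-.0855,.38],[.489,-.0855,.28]): print(w,(1000*R.T@(np.array(w)-o['tool_pos'])).round())
E
```

```text
clock: 2.62
tool_pos: [0.4457, 0.3502, 0.377]
orientation: [-90.0, 0.0, -172.2]
force: [0.4, -0.7, -0.2]
opening: 0.0875
2.625 [0.44566382 0.35023728 0.37696907] [-9.00333723e+01  3.32694836e-02 -1.72188256e+02] [ 5.79441808e+01  6.80570465e+00  1.71147598e+00  4.15986335e-03
 -8.48588309e+01 -5.01327983e+01]
[0.5, 0.1, 0.38] [-20.  -3. 255.]
[0.489, -0.0855, 0.38] [ 16.  -3. 438.]
[0.489, -0.0855, 0.28] [ 16.  97. 438.]
```

```bash
python3 -m crank '[[[-1,0,-5,60,0],[-1,0,-5,120,0],[-1,0,-5,180,0],[-1,0,-5,240,0],[-1,5,-5,300,0],[-1,10,-5,360,0],[-1,15,-5,410,0],[-1,16,20,438,0],[-1,16,60,438,0],[-1,16,77,438,0],[-1,16,77,438,0]]]'
python3 - <<'E'
from h import *
import cv2
o=ctrl.get_obs(); R=Ro.from_euler('xyz',o['orientation'],degrees=True).as_matrix()
print(o['clock'],o['tool_pos'],o['orientation'],o['joint_pos'])
w=[.4887,-.0856,.3];print(w,(1000*R.T@(np.array(w)-o['tool_pos'])).round())
for n in ('side','wrist','top'): cv2.imwrite(f'pics/b_{n}.png',ctrl.snapshot(n)[:,:,::-1]); print(n,[(d['extent'],d['confidence']) for d in ctrl.find_in(n,'knob')])
m=ctrl.camera_model('wrist');H=m['hand_eye']
for P in ([.4887,-.0856,.1558],):
    pt=R.T@(np.array(P)-o['tool_pos']); pc=H[:3,:3].T@(pt-H[:3,3]); th=np.arctan2(np.hypot(*pc[:2]),pc[2]); print('expected px',np.array([m['cx'],m['cy']])+m['fx']*th*pc[:2]/np.hypot(*pc[:2]))
E
```

```text
clock: 4.0
tool_pos: [0.4883, -0.0842, 0.2986]
orientation: [-90.0, -0.1, -172.1]
force: [0.9, -0.5, 0.8]
opening: 0.0874
4.0 [ 0.48832972 -0.08419333  0.29858412] [-8.99989528e+01 -1.36211515e-01 -1.72116357e+02] [ 1.29800990e+01  1.05127713e+00 -1.44161473e+01 -1.14649949e-02
 -7.46683420e+01 -5.09341040e+00]
[0.4887, -0.0856, 0.3] [-0. -1.  1.]
side [([266.5, 260.1, 55.8, 40.9], 0.92)]
wrist [([254.1, 208.8, 129.9, 65.1], 0.68)]
top [([443.6, 268.8, 31.4, 42.8], 0.69)]
expected px [319.52912102 224.37126982]
```

View pics/b_wrist.png

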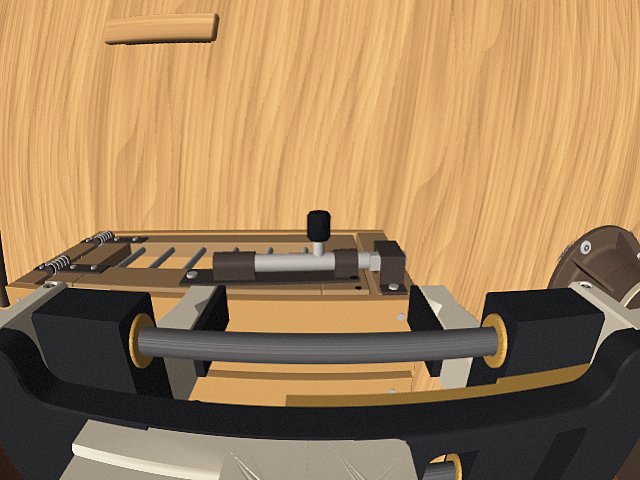

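View pics/b_side.png

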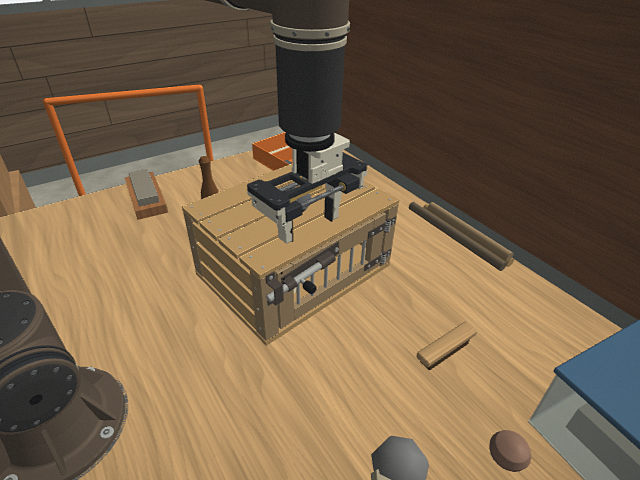

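The wrist view shows the knob at (318,226), against a predicted (319.5,224.4), so they agree. The jaws line up along the gate. Next I pre-close them and go down, 4 mm outward so the body clears the roof.

```bash
python3 -m crank '[[[0,0,40,5,0],[0,0,80,5,0],[0,0,105,5,0],[0,0,105,5,0],[0,0,105,5,0]]]'
python3 - <<'E'
from h import *
import cv2
o=ctrl.get_obs(); R=Ro.from_euler('xyz',o['orientation'],degrees=True).as_matrix()
print(o['clock'],o['tool_pos'],o['orientation'],o['opening'])
w=np.array([.4887,-.0856,.141]);print((1000*R.T@(w-o['tool_pos'])).round(1))
for n in ('side','wrist'): cv2.imwrite(f'pics/c_{n}.png',ctrl.snapshot(n)[:,:,::-1])
a=cv2.imread('pics/c_side.png')[150:340,200:420]; cv2.imwrite('pics/c_side_z.png',cv2.resize(a,None,fx=3,fy=3,interpolation=cv2.INTER_CUBIC))
E
```

```text
clock: 4.92
tool_pos: [0.4907, -0.0888, 0.196]
orientation: [-90.0, 0.1, -172.1]
force: [1.4, 0.2, 0.8]
opening: 0.0456
4.925 [ 0.49071927 -0.08881032  0.19601082] [-8.99776544e+01  1.06062386e-01 -1.72067019e+02] 0.04564124736650492
[ 1.7 55.  -3.5]
```

View pics/c_wrist.png

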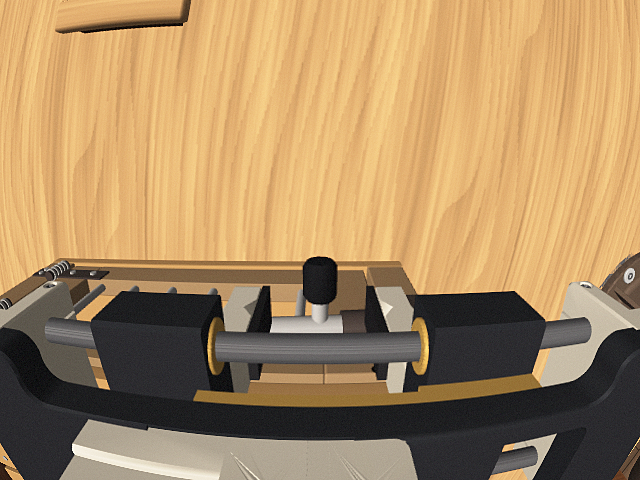

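View pics/c_side_z.png

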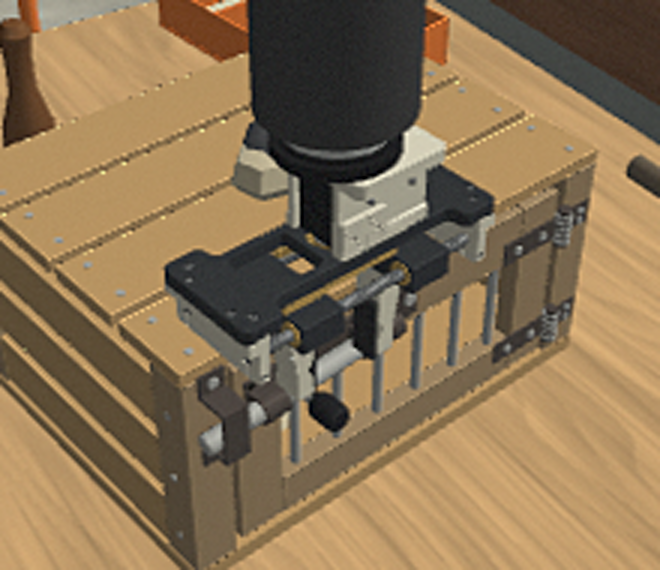

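The knob sits midway between the finger tips (318 against 268 and 370), and the body is in front of the roof. I'm going down to it.

```bash
python3 -m crank '[[[0,1,20,0,0],[0,1,40,0,0],[0,1,55,0,0],[0,1,55,0,0],[0,1,55,0,0]]]'
python3 - <<'E'
from h import *
import cv2
for n in ('side','wrist'): cv2.imwrite(f'pics/d_{n}.png',ctrl.snapshot(n)[:,:,::-1])
a=cv2.imread('pics/d_side.png')[150:340,200:420]; cv2.imwrite('pics/d_side_z.png',cv2.resize(a,None,fx=3,fy=3,interpolation=cv2.INTER_CUBIC))
E
```

```text
clock: 5.65
tool_pos: [0.4894, -0.089, 0.1404]
orientation: [-90.0, 0.1, -172.1]
force: [0.3, 0.1, 0.6]
opening: 0.0437
```

View pics/d_wrist.png

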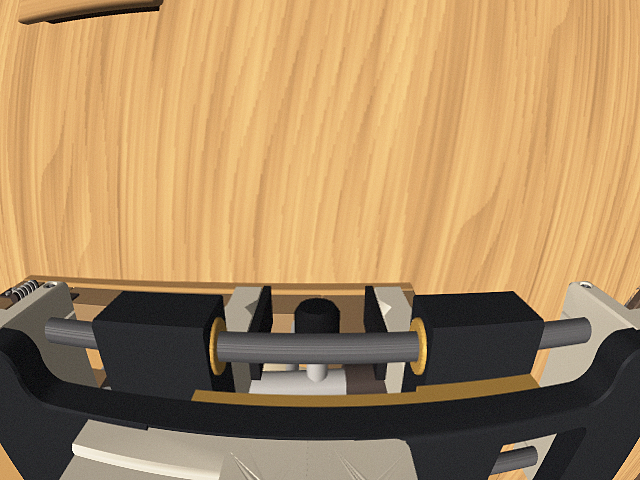

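View pics/d_side_z.png

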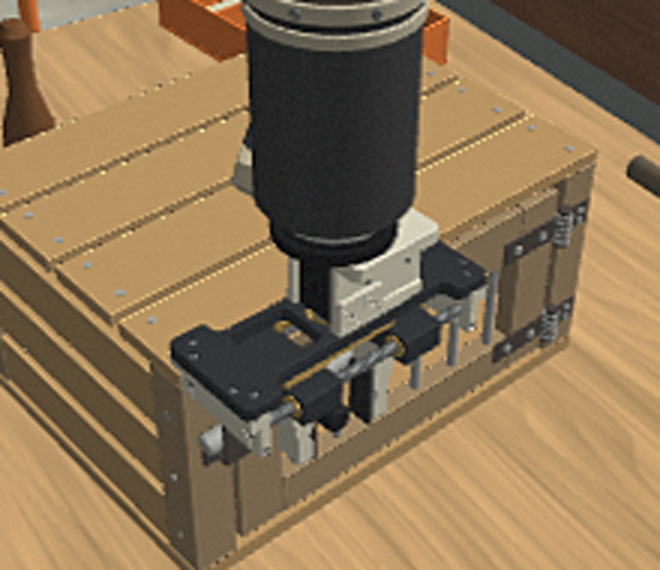

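The knob stands between the pads at (318,315), with no contact force. Next I close the jaws.

```bash
python3 -m crank '[[[1,0,0,0,0],[1,0,0,0,0],[1,0,0,0,0],[1,0,0,0,0],[1,0,0,0,0]]]'
```

```text
clock: 6.38
tool_pos: [0.4897, -0.0887, 0.1398]
orientation: [-90.0, 0.1, -172.1]
force: [5.8, 1.8, -2.8]
opening: 0.0188
```

```bash
python3 -m crank '[[[1,0,-3,0,0],[1,0,-6,0,0],[1,0,-8,0,0],[1,0,-8,0,0],[1,0,-8,0,0]]]'
python3 - <<'E'
from h import *
import cv2
for n in ('side',): cv2.imwrite(f'pics/e_{n}.png',ctrl.snapshot(n)[:,:,::-1])
a=cv2.imread('pics/e_side.png')[150:340,200:420]; cv2.imwrite('pics/e_side_z.png',cv2.resize(a,None,fx=3,fy=3,interpolation=cv2.INTER_CUBIC))
E
```

```text
clock: 7.0
tool_pos: [0.4892, -0.0887, 0.1472]
orientation: [-90.0, 0.0, -172.1]
force: [7.3, 1.7, -6.5]
opening: 0.0191
```

View pics/e_side_z.png

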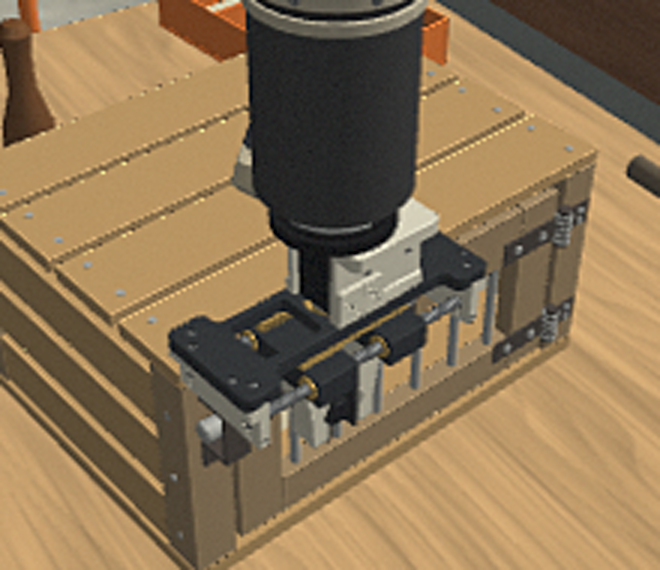

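The nose appears raised in the keeper, at (212,425) in the zoom, and the load is as expected. Next I draw the bolt back level.

```bash
python3 -m crank '[[[1,-6,0,0,0],[1,-14,0,0,0],[1,-22,0,0,0],[1,-30,0,0,0],[1,-38,0,0,0],[1,-38,0,0,0],[1,-38,0,0,0]]]'
python3 - <<'E'
from h import *
import cv2
for n in ('side','wrist'): cv2.imwrite(f'pics/f_{n}.png',ctrl.snapshot(n)[:,:,::-1])
a=cv2.imread('pics/f_side.png')[150:340,200:420]; cv2.imwrite('pics/f_side_z.png',cv2.resize(a,None,fx=3,fy=3,interpolation=cv2.INTER_CUBIC))
E
```

```text
clock: 7.92
tool_pos: [0.5269, -0.0836, 0.1476]
orientation: [-90.0, 0.1, -172.1]
force: [1.7, 1.3, -7.8]
opening: 0.0187
```

View pics/f_side_z.png

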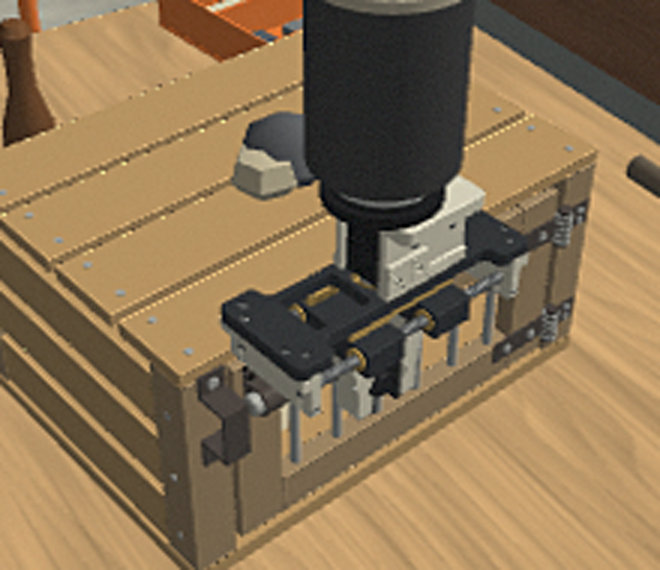

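View pics/f_wrist.png

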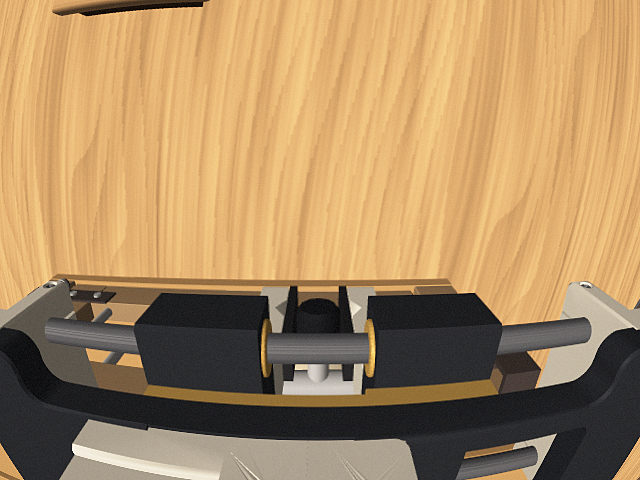

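The nose at (255,402) in the zoom is clear of the keeper strap at about (228,430), and I have drawn it 38 mm. Now I work out the swing.

Run:
```python
from h import *
q=np.load('q.npy'); h=crate(q,[-.15,-.162,0])[0]
o=ctrl.get_obs(); R=Ro.from_euler('xyz',o['orientation'],degrees=True).as_matrix()
r=R.T@(o['tool_pos']-h); rx,rz=r[0]*1000,r[2]*1000; print(rx,rz,o['force'])
for th in np.arange(.03,.37,.03):
    print(round(th,2),round(rx*np.cos(th)-rz*np.sin(th)-rx,1),round(rz*np.cos(th)+rx*np.sin(th)-rz,1))
```

```text
242.54150464766627 47.99016662598331 [ 0.89570737  1.46534706 -8.11381805]
0.03 -1.5 7.3
0.06 -3.3 14.5
0.09 -5.3 21.6
0.12 -7.5 28.7
0.15 -9.9 35.7
0.18 -12.5 42.6
0.21 -15.3 49.5
0.24 -18.4 56.3
0.27 -21.6 63.0
0.3 -25.0 69.5
0.33 -28.6 76.0
0.36 -32.5 82.4
```

```bash
python3 -m crank '[[[1,-1.5,0,7.3,-0.03],[1,-3.3,0,14.5,-0.06],[1,-5.3,0,21.6,-0.09],[1,-7.5,0,28.7,-0.12],[1,-9.9,0,35.7,-0.15],[1,-12.5,0,42.6,-0.18],[1,-15.3,0,49.5,-0.21],[1,-18.4,0,56.3,-0.24],[1,-21.6,0,63,-0.27],[1,-25,0,69.5,-0.3],[1,-28.6,0,76,-0.33],[1,-28.6,0,76,-0.33]]]'
python3 - <<'E'
from h import *
import cv2
for n in ('side','wrist','top'): cv2.imwrite(f'pics/g_{n}.png',ctrl.snapshot(n)[:,:,::-1])
a=cv2.imread('pics/g_side.png')[150:340,200:420]; cv2.imwrite('pics/g_side_z.png',cv2.resize(a,None,fx=3,fy=3,interpolation=cv2.INTER_CUBIC))
E
```

```text
clock: 9.52
tool_pos: [0.5648, -0.1549, 0.1473]
orientation: [-90.0, -0.0, -153.2]
force: [-0.5, 5.0, -5.9]
opening: 0.0188
```

View pics/g_side_z.png

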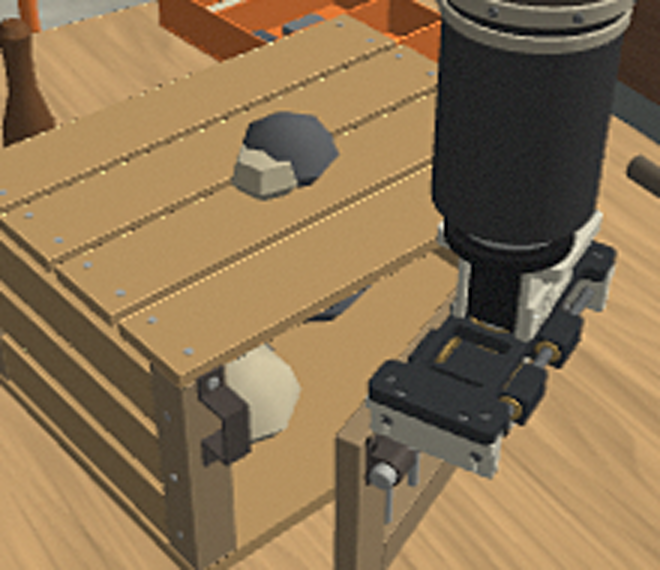

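View pics/g_wrist.png

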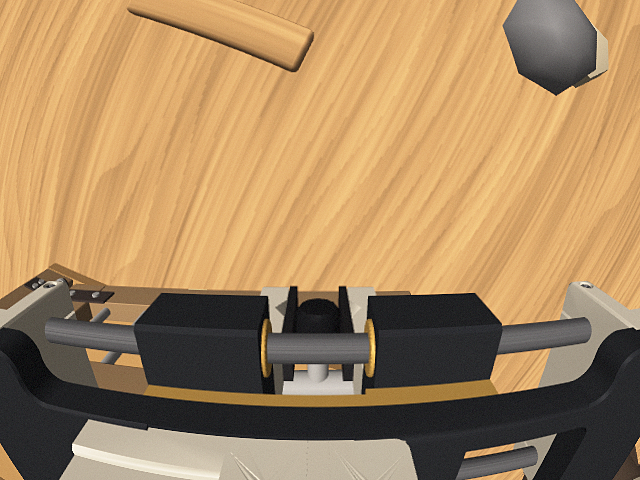

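View pics/g_top.png

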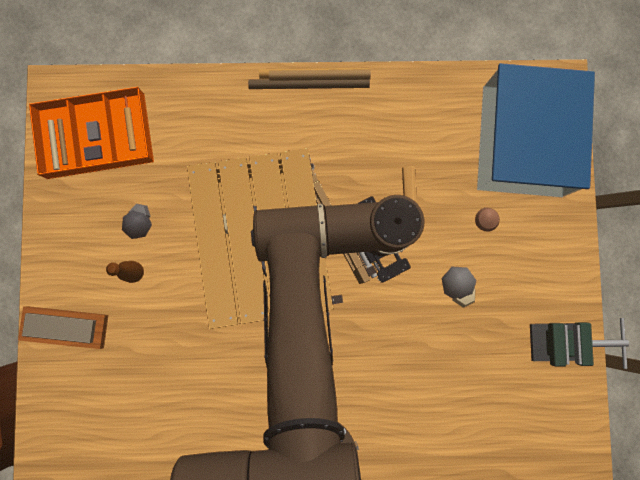

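The gate is open, with the knob still held centred between the pads at (318,315), and the stones look untouched. I'll check the gate angle against the side picture and check that the arm is still.

```bash
python3 -m crank '[[[1,0,0,0,0],[1,0,0,0,0],[1,0,0,0,0],[1,0,0,0,0]]]'
python3 - <<'E'
from h import *
q=np.load('q.npy')
import cv2
im=cv2.imread('pics/g_side.png')
for th in (.21,.27,.31,.33,.37,.44):
    e=[-.15-.322*np.sin(th),-.162+.322*np.cos(th),.185]
    p=proj('side',crate(q,e))[0]; print(th,p.round(1),((p-[200,150])*3).round())
for n in ('side','top'):
  ctrl.snapshot(n)
  for k in ('nose','gate_edge'): print(n,k,[(d['extent'],d['confidence']) for d in ctrl.find_in(n,k)[:2]])
o=ctrl.get_obs();print(o['clock'],o['force'],np.abs(o['qvel']).max(),o['opening'])
E
```

```text
clock: 10.18
tool_pos: [0.5651, -0.1551, 0.1475]
orientation: [-90.0, -0.0, -153.2]
force: [-1.7, 4.9, -7.8]
opening: 0.0188
0.21 [303.1 291.1] [309. 423.]
0.27 [311.7 295.4] [335. 436.]
0.31 [317.7 298.2] [353. 444.]
0.33 [320.8 299.5] [362. 448.]
0.37 [327.1 302. ] [381. 456.]
0.44 [338.7 306. ] [416. 468.]
side nose [([181.7, 156.7, 170.9, 199.4], 0.64)]
side gate_edge [([310.2, 250.4, 42.1, 104.1], 0.79)]
top nose [([357.1, 251.0, 19.2, 29.0], 0.57)]
top gate_edge [([310.8, 165.0, 64.5, 118.4], 0.94), ([444.0, 267.2, 32.2, 41.3], 0.22)]
10.475 [-1.71693018  5.06968109 -7.59922885] 0.0875698831404679 0.018910497904322685
```

The gate's front corner, at about (362,443) in the zoom, matches 0.33 rad, and the arm is still. I'm handing the job in.

Run:
```python
from plant import ctrl
print(ctrl.close_job()); o=ctrl.get_obs(); print(o['clock'],o['tool_pos'],o['force'],o['opening'])
```

```text
the job is handed in; nothing more can be done
None
the job is handed in; nothing more can be done
```

The gate is being held ajar with its bolt drawn back, and I handed the job in at about 10.5 s of the 32 s allowed. The hand-in gave no verdict.

I gripped the knob from above, lifted it 8 mm over the lip, drew the bolt back 38 mm and swung the gate out along its hinge arc.

**Gate:** it stands at about 0.33 rad, judged from its corner in the side picture. That puts the free edge roughly 10 cm out.

**Hold:** the opening stayed at 18.9 mm on the 20 mm knob. The outside force on the tool was about 5 N from the gate springs and 8 N downward. The arm was still, with joint speeds of 0.09 deg/s or less.

**Bolt:** the side picture after drawing showed the nose clear of the keeper, and the final wrist picture showed the knob still centred in the pads. The final amount drawn was not measured separately.

**Stones and tools:** the loose stones and tools in view look unmoved. I compared them only by eye. In the last top view the arm hid the stone on the roof, which I saw in the side view instead.

**Detector misses:** some reports were wrong and I did not use them. One marked nearly the whole crate as "nose" in the last side view, and another put "knob" on a loose stone.

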